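# Gauge the slot of a jeweller's plate fixture

### The arm

A 7-joint arm with a two-finger parallel gripper is mounted at the origin on the work surface. World frame = base frame: x ahead of the robot, y to its left, z up, the work surface at z = 0. Lengths are in m, angles in degrees, forces in N, time in s.
With the tool pointing down it reaches from about 0.4 to 0.75 m from the base axis. Payload 19.5 kg.
Tool frame: the origin (TCP) lies midway between the tips of the shut fingers; the grasp point (between the pads) lies 19 mm behind it (manip.hold_point_z is the distance from the TCP to the grasp point, in m); z points along the fingers, y is the line along which they close (so a half turn about z gives the same grasp; the last joint's range is limited). The gripper opens to 85 mm and grips with 20 to 120 N. Pads are 22 mm wide; open, the fingers measure 114 mm over their backs; the gripper's body (76 mm by 85 mm) begins 54 mm behind the grasp point. The pads swing forward as they close: fully open they stand 13 mm farther back than shut.
Start: joints at [62.355, 40.479, -1.581, 85.061, 1.261, 54.483, -4.326], TCP at [0.245, -0.52, 0.231] pointing down, gripper open.
Joint ranges: [-155.06, 155.06], [-18.47, 123.98], [-90, 86.84], [0, 140.48], [-83.41, 263.41], [0, 116], [-161.91, 161.91]. Speed limits (degrees/s): [108.29, 108.29, 147.25, 147.25, 172.46, 172.46, 172.46].

### API

Orientations are given as a 3x3 rotation matrix whose columns are the frame's x, y, z axes.
In Python, from plant import manip gives the robot as it stands.
- The arm moves only by the tool carry_out, never from a script. Its argument "steps" is a list of rows, each a list of 5 numbers: the shift along the tool's x, y, z in mm, then the turn about the tool's z in degrees, then the opening, from 0 (shut) to 1 (fully open). In form: [[dx, dy, dz, yaw, hand], ...]. A call has 1 to 10 rows; each row is the pose to reach, as a shift and turn from the pose commanded when the call began, along the tool's axes at that moment; what a row does not reach only later rows make up. A row lasts 1/12 s, in which the tool goes at most 41.7 mm and 7.16 degrees, less where a joint would pass 70% of its speed; a pose out of reach is approached as far as the arm can. A call with a gripper value outside its range is refused whole. The fingers move at their own pace and stop on an object; "force" is the grip in N (left out, the last holds). Time passes only in rows, so rows that repeat a pose let the fingers close. It gives the time, the measured TCP pose, the force, the opening and the grip force at its end, in the units of the state.
- manip.sense(): the state, without advancing time (a new reading comes with each control period).
- manip.snapshot(name): name is "scene" or "top" or "wrist"; returns a dict with "img" (400x640x3 uint8, red, green, blue), "fx", "fy", "cx", "cy" (pixels), "pose" (4x4, takes a point from camera to world coordinates). Camera axes: x right, y up, looking along -z (the intrinsics and any distortion apply to the point x, -y, -z); pixel columns grow to the right and rows downward; lengths in m; the calibration is good to about 2 mm. A picture is of the moment at which its call begins. There is no depth.
- manip.hand_in(): hands the job in; it is judged then, once.
The state is a dict: "time": time; "q": joint angles; "qvel": joint speeds; "joint_efforts": joint torques, N m; "eef_pos": TCP position; "tcp_rot": TCP orientation; "ft_force": force on the tool from outside, world axes, zero at the start; "ft_torque": the same for the moment, N m; "finger_gap": opening from 0.0 (shut) to 1.0 (fully open); "grasp_force": force on a finger pad.
Only numpy, scipy, OpenCV 4.12 (cv2) and the standard library are available. Lean on these libraries where they do the work, as an engineer would, in place of code of your own. Each camera call takes 0.05 s, during which the arm holds its last target. There are 200 camera calls.

### The job

Swing the clamp lever fully open, well clear of the slot between the fixture's two steel plates, then take the taper gauge out of the wooden stand and slide its blade straight down into the slot until it drags snugly on both plates, without forcing them apart. Finish there: keep the gauge gripped, upright and still at that depth, do not let go, and leave everything else on the bench alone.

Things in the scene. Friction and masses are not known exactly. Their poses are not given: they have to be found in the camera images.
- socket: Gap fixture fixed to the bench: grey base 130 x 110 x 22 mm (x, y, z), origin centre of its underside. Two upright steel plates, 44 mm long in x, face each other across a vertical slot open at the top, from z 30 to 90 mm; 45-degree lips above widen its mouth to 18 mm and end at z 98 mm. The gap (along y) is 4.0 to 6.2 mm, different each time. The lever lies over the mouth.
- mouth (a point): Nominal middle of the slot at the plates' top edges: fixture frame (0, 0.5, 90) mm; the true middle is within 1 mm of it along y. Both plates ride on one carriage that floats +-6 mm along y under less than 1 N, so that a blade entering the mouth centres itself.
- set_plate: The plate on the +y side, 44 x 8 x 60 mm, set rigidly by its brass screw. Origin at the socket's origin when the gap is 4 mm.
- sprung_plate: The plate on the -y side, same size, backed by a spring. Origin at the socket's origin at rest.
- sprung_slide (a joint): How far the sprung plate has been pushed back (m): 0 at rest, stop at 4.5 mm. Spring preload 2 N, then 4 N per mm. More than 3 mm means that the plates have been forced.
- lever (a joint): Flat steel clamp lever, 112 x 20 x 8 mm, level over the slot's mouth (z 101 to 109 mm), turning about an upright pin. 0: shut, knob on the fixture's -x side; grows as the knob swings level towards the fixture's +y; 1.57 points along +y, stop at 1.7 rad. Starts at 0 to 0.12. Stays where left; takes about 1 N at the knob.
- lever_knob (a point): Top of the lever's upright black knob, diameter 12 mm, standing from z 109 to 145 mm, 95 mm from the pin; moves with the lever.
- lever_hinge (a point): The lever's pin, fixture frame (45, 0, 100) mm.
- stand: Wooden block 130 x 70 x 78 mm, fixed, origin centre of its underside. Holds the taper gauge in a slot at x = -25 mm and a round burnisher at x = +40 mm.
- gauge: Steel taper gauge, about 130 g, blade down in the stand, tip 8 mm above the bench. Origin at the tip, z up, y as the stand's. Blade 22 mm wide (x), 60 mm long, 2 mm thick (y) at the tip growing evenly to 8 mm; then 10 mm shank; then a dark grip tab 34 x 12 x 40 mm (x, y, z), z 70 to 110 mm. In a gap of G mm it meets the plates (G - 2) x 10 mm below their top edges.
- gauge_tab (a point): Middle of the gauge's grip tab, gauge frame (0, 0, 90) mm.
- burnisher: Burnisher with a turned dark handle, top 107 mm above the bench, 18 mm thick, standing loose in the stand's second hole: leave alone.
- sieve: Round steel bowl, 90 mm across, 25 mm high, on the bench: leave alone.
- ring: Brass finger ring, 22 mm across, lying on the bench: leave alone.
- stone: Green cut stone, 22 mm across: leave alone.
- glue: White bottle, 40 mm across, 105 mm high: leave alone.
- loupe: Aluminium cylinder 28 mm across, 28 mm high: leave alone.
There are look-alikes about, which are no part of the job. What is meant by the gauge is not purple, and is the larger of those in its own colour.

How it is judged (in metres and radians):
On the way, in this order (a step that is already met when the one before it is completed fails the run):
1. the lever is swung clear of the slot (value of joint lever above 1.2 rad), for 0.1 s.
2. the gauge is out of the stand, in the fingers (z of gauge in the frame of stand above 0.085 m and contact force between the fingers and gauge above 2 N), for 0.1 s.
3. the blade is in the slot between the plates (z of gauge in the frame of mouth below -0.012 m and horizontal distance between gauge and mouth below 0.015 m), for 0.1 s.
At the end, for the whole second after the job is handed in: Ends holding: lever open over 1.1 rad; gauge tip over 15 mm below the plate tops and within 15 mm of the slot's middle, pressing each plate with over 1.5 N, sprung plate pushed back under 3 mm; gauge within 0.12 rad of upright, still (under 10 mm/s), in the fingers (over 2 N) (value of joint lever above 1.1 rad and z of gauge in the frame of mouth below -0.015 m and horizontal distance between gauge and mouth below 0.015 m and contact force between gauge and set_plate above 1.5 N and contact force between gauge and sprung_plate above 1.5 N and value of joint sprung_slide below 0.003 m and angle between gauge's own z axis and vertical below 0.12 rad and contact force between the fingers and gauge above 2 N and linear speed of gauge below 0.01 m/s); the arm keeps its last pose, push and grip.
It fails at once if the plates were forced apart (sprung plate pushed back more than 3 mm) (value of joint sprung_slide above 0.003 m).
It fails at once if a bystander was displaced by more than 30 mm (distance of any of sieve, ring, stone, glue, loupe, burnisher from where it was at the start of the episode above 0.03 m).
It also fails if it takes over 61 s, if anything falls off the work surface, if the arm or the gripper's body presses on something with over 40 N, if the wrist force passes 120 N, or if a joint passes its speed limit or range.

## Working session

There is one attempt and no reset: what is moved stays moved. The work goes in short steps, Python scripts to look and compute and a tool call to move; the robot and the scene stay as the last step left them, time stands still between calls to the robot, and variables do not carry over. Pictures are saved under pics/ and viewed, at most 10 in all, crops included, and the job is handed in when it is done.

Besides the shell and the picture viewer there is one more tool, called after "Call:" by a JSON object that holds its "method" and its "body". carry_out: Moves the arm, as the interface text tells. Its arguments: {"type":"object","properties":{"steps":{"type":"array","items":{"type":"array","items":{"type":"number"}}},"force":{"type":"number"}},"required":["steps"]}

```bash
mkdir -p pics && ls && cat > h.py <<'E'
import numpy as np, cv2
from plant import manip
def snap(n,f=None):
    s=manip.snapshot(n); 
    if f: cv2.imwrite('pics/'+f,s['img'][:,:,::-1])
    return s
def ray(s,u,v):
    d=np.array([(u-s['cx'])/s['fx'],-(v-s['cy'])/s['fy'],-1.]); P=np.array(s['pose'])
    return P[:3,3],P[:3,:3]@d
def onz(s,u,v,z):
    o,d=ray(s,u,v); return o+d*(z-o[2])/d[2]
def proj(s,p):
    P=np.array(s['pose']); c=P[:3,:3].T@(np.array(p)-P[:3,3]); return s['cx']+s['fx']*c[0]/-c[2], s['cy']-s['fy']*c[1]/-c[2]
def tri(s1,p1,s2,p2):
    o1,d1=ray(s1,*p1);o2,d2=ray(s2,*p2)
    A=np.stack([d1,-d2],1);t=np.linalg.lstsq(A,o2-o1,rcond=None)[0]
    a=o1+d1*t[0];b=o2+d2*t[1];return (a+b)/2,np.linalg.norm(a-b)
E
python3 - <<'E'
from h import *
np.set_printoptions(precision=4,suppress=True)
for n in('top','scene'):
    s=snap(n,n+'0.png'); print(n,{k:v for k,v in s.items() if k!='img'})
st=manip.sense();print(st['time'],st['eef_pos'],st['tcp_rot'],st['ft_force'],manip.hold_point_z)
E
```

```text
pics
top {'fx': 520.194139947254, 'fy': 520.194139947254, 'cx': 319.76610444873484, 'cy': 189.06429585630903, 'pose': array([[-0.0171,  0.994 , -0.1078,  0.3614],
       [-0.9998, -0.0181, -0.008 ,  0.0171],
       [-0.0099,  0.1077,  0.9941,  1.1954],
       [ 0.    ,  0.    ,  0.    ,  1.    ]])}
scene {'fx': 409.4575776657256, 'fy': 409.4575776657256, 'cx': 317.38774361087513, 'cy': 205.63773784559388, 'pose': array([[ 0.707 , -0.4722,  0.5265,  0.9256],
       [ 0.7072,  0.4663, -0.5314, -0.4197],
       [ 0.0054,  0.748 ,  0.6637,  0.6515],
       [ 0.    ,  0.    ,  0.    ,  1.    ]])}
0.1 [ 0.2452 -0.5198  0.2309] [[ 0.9044  0.4266 -0.0004]
 [ 0.4266 -0.9044  0.0009]
 [-0.     -0.001  -1.    ]] [-0.3723  0.0846 -1.1994] 0.0187
```

View pics/top0.png

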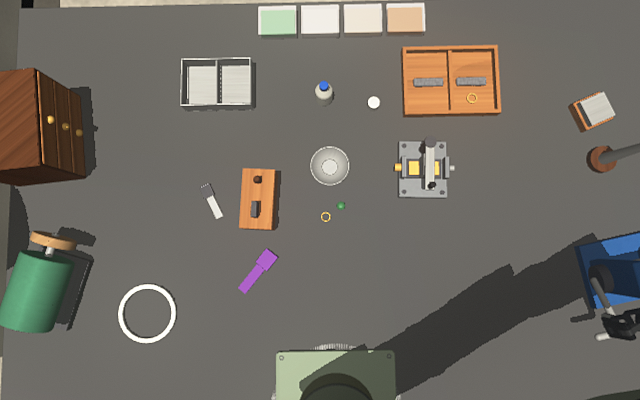

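View pics/scene0.png

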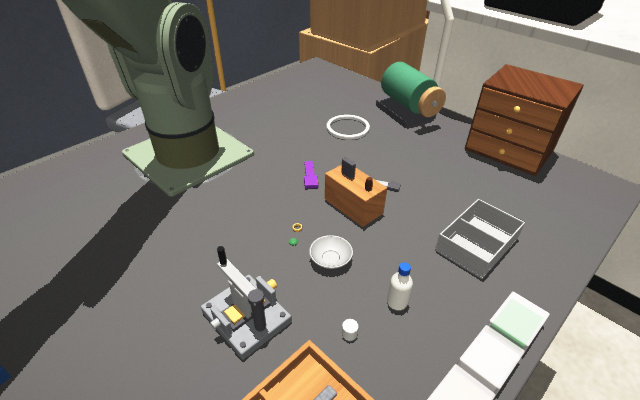

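Top view: candidates for the gauge are the dark tab in the stand at (255,209), the purple gauge lying at (258,270), and the small grey-bladed one lying at (211,200). By the description it is the stand's one at (255,209). The burnisher is at (257,180). The fixture is at (424,168), with its screw on the left (+y) side and its knob at about (431,185). In the scene view the knob is at (222,256), the hinge post at (257,310) and the tab at (348,168).

```bash
python3 - <<'E'
from h import *
t=cv2.imread('pics/top0.png');s=cv2.imread('pics/scene0.png')
r=lambda i,x,y,w,h:cv2.resize(i[y:y+h,x:x+w],(400,300),interpolation=cv2.INTER_CUBIC)
cv2.imwrite('pics/c1.png',np.vstack([np.hstack([r(t,380,130,80,60+15-15),r(t,190,160,100,75)]),np.hstack([r(s,190,240,120,90+25-25),r(s,300,145,108,81)])]))
# segment base (grey) in top, stand (wood)
for nm,im,(x,y,w,h) in(('fix',t,(385,130,80,75)),('stand',t,(232,160,52,75))):
    c=im[y:y+h,x:x+w].astype(int)
    b,g,rr=c[...,0],c[...,1],c[...,2]
    m=((rr-b>40)&(rr<230)) if nm=='stand' else ((abs(rr-b)<25)&(rr>85))
    m=cv2.morphologyEx(m.astype(np.uint8),cv2.MORPH_CLOSE,np.ones((7,7)))
    n,l,stt,ce=cv2.connectedComponentsWithStats(m);k=1+np.argmax(stt[1:,4])
    cn=max(cv2.findContours((l==k).astype(np.uint8),0,1)[0],key=cv2.contourArea)
    R=cv2.minAreaRect(cn);print(nm,R[1:],[(p+[x,y]).round(1).tolist() for p in cv2.boxPoints(R)])
S=manip.snapshot('top')
for p in((431,185),(428,142),(255,209),(257,180)):print(p,onz(S,*p,.118))
E
```

```text
fix ((74.0, 79.0), 90.0) [[385.0, 130.0], [464.0, 130.0], [464.0, 204.0], [385.0, 204.0]]
stand ((33.75516891479492, 60.983978271484375), 3.0664854049682617) [[238.3, 227.9], [241.5, 167.0], [275.2, 168.8], [272.0, 229.7]]
(431, 185) [ 0.48250287 -0.20580095  0.118     ]
(428, 142) [ 0.57345178 -0.20316182  0.118     ]
(255, 209) [0.4390154  0.16099409 0.118     ]
(257, 180) [0.49965266 0.15658402 0.118     ]
```

View pics/c1.png

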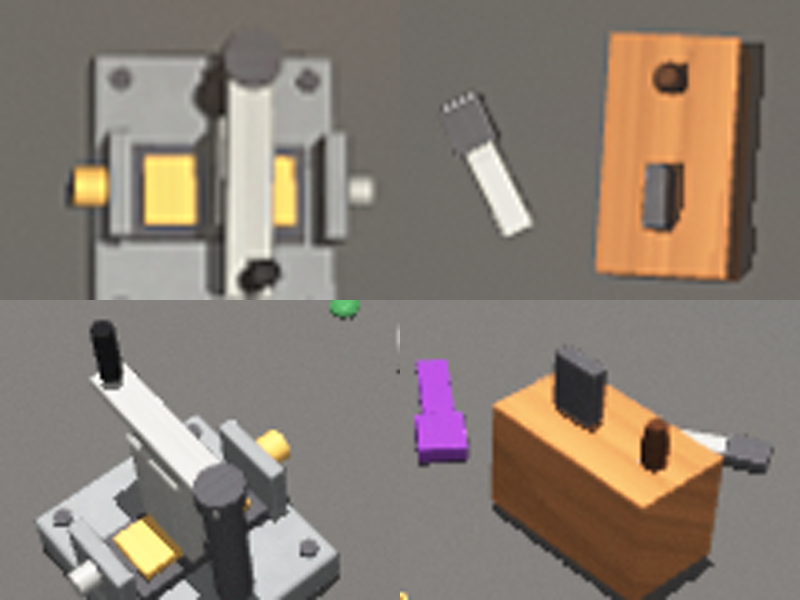

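The crop confirms the choice: the large grey tab sits in the stand (top px about (254,209)), with the small look-alike lying beside the stand and the purple one on the bench. The lever runs from the pin cap (430,141) to the knob (433,184), so it is nearly shut.

```bash
python3 - <<'E'
from h import *
np.set_printoptions(precision=4,suppress=True)
T=snap('top');S=snap('scene');g=T['img'].astype(int)
# base mask
r,b=g[...,0],g[...,2]
m=((abs(r-b)<25)&(r>115)&(r<200))[135:205,390:455]
ys=range(5,62);L=[];R=[]
for y in list(range(8,24))+list(range(46,60)):
    xs=np.where(m[y])[0]
    if len(xs)>8: L.append((xs[0]+390-.5,y+135));R.append((xs[-1]+390.5,y+135))
for nm,e in(('L',L),('R',R)):
    p=np.array([onz(T,u,v,.022) for u,v in e]);c=np.polyfit(p[:,0],p[:,1],1)
    res=p[:,1]-np.polyval(c,p[:,0]);k=abs(res)<.002;c=np.polyfit(p[k,0],p[k,1],1);print(nm,np.degrees(np.arctan(c[0])),np.polyval(c,.53),k.sum(),len(k))
col=[]
for x in (12,14,16,50,52):
    ysx=np.where(m[:,x])[0];a=onz(T,x+390,ysx[0]+134.5,.022);c=onz(T,x+390,ysx[-1]+135.5,.022);col.append((a[0],c[0]))
print(np.array(col))
print('knob',tri(T,(433.2,183.6),S,(220.3,247.8)))
print('cap',tri(T,(430.4,141.4),S,(190+219/3.333,240+180/3.333)))
# stand top left edge, tab
for p,z in(((242.5,168.2),.078),((239.2,227.6),.078),((275,169.2),.078),((254,209),.118)):print(p,onz(T,*p,z))
tabS=[(555,345),(604,372),(604-10,380),(558,352)]
print('tab',tri(T,(254,209),S,(300+(580-400)/3.704,145+(362-300)/3.704)))
d=(g.max(2)<105)[185:225,244:268]; wood=(r-b>40)
for y in range(198,222):print(y,' '.join('%3d'%v if not wood[y,x] else ' ..' for x,v in zip(range(246,266),r[y,246:266])))
E
```

```text
L -1.8788289106411766 -0.14649813630064595 14 30
R -3.337953387262431 -0.2644000553766587 15 30
[[0.6086 0.4683]
 [0.5969 0.4682]
 [0.5968 0.4682]
 [0.6069 0.4645]
 [0.6068 0.4644]]
knob (array([ 0.4829, -0.2043,  0.1433]), np.float64(0.0019018574979949292))
cap (array([ 0.5769, -0.2086,  0.1106]), np.float64(0.002904163303520103))
(242.5, 168.2) [0.5312 0.1932 0.078 ]
(239.2, 227.6) [0.4025 0.2004 0.078 ]
(275, 169.2) [0.5277 0.1225 0.078 ]
(254, 209) [0.4391 0.1631 0.118 ]
tab (array([0.4409, 0.1653, 0.1128]), np.float64(0.004307665719380138))
198  ..  ..  ..  ..  ..  ..  ..  ..  ..  ..  ..  ..  ..  ..  ..  ..  ..  ..  ..  ..
199  ..  ..  ..  ..  ..  ..  ..  ..  ..  ..  ..  ..  ..  ..  ..  ..  ..  ..  ..  ..
200  ..  ..  ..  ..  ..  ..  ..  ..  ..  ..  ..  ..  ..  ..  ..  ..  ..  ..  ..  ..
201  ..  ..  ..  ..  ..  .. 117 112 114  91  63  78  ..  ..  81  ..  ..  ..  ..  ..
202  ..  ..  ..  ..  ..  .. 107 108 111 118  87  52  68  ..  ..  ..  ..  ..  ..  ..
203  ..  ..  ..  ..  .. 161 112 113 115 120  94  61  48  87  ..  ..  ..  ..  ..  ..
204  ..  ..  ..  ..  .. 158 111 113 116 122 
[... 767 characters left out ...]
  ..  ..  ..  ..  ..  ..  ..
214  ..  ..  ..  ..  .. 108 112 115 117 120  71  48  66  85  ..  ..  ..  ..  ..  ..
215  ..  ..  ..  ..  .. 114 113 116 121 123  74  43  61  ..  ..  ..  ..  ..  ..  ..
216  ..  ..  ..  ..  .. 109  83  86  90  92  58  33  ..  ..  ..  ..  ..  ..  ..  ..
217  ..  ..  ..  ..  ..  ..  ..  ..  ..  91  ..  82  ..  ..  ..  ..  ..  ..  ..  ..
218  ..  ..  ..  ..  ..  ..  ..  ..  ..  ..  ..  ..  ..  ..  ..  ..  ..  ..  ..  ..
219  ..  ..  ..  ..  ..  ..  ..  ..  ..  ..  ..  ..  ..  ..  ..  ..  ..  ..  ..  ..
220  ..  ..  ..  ..  ..  ..  ..  ..  ..  ..  ..  ..  ..  ..  ..  ..  ..  ..  ..  ..
221  ..  ..  ..  ..  ..  ..  ..  ..  ..  ..  ..  ..  ..  ..  ..  ..  ..  ..  ..  ..
```

Call:
{"method": "carry_out", "body": {"steps": [[350,-184,31,70,0.5],[350,-184,31,70,0.5],[350,-184,31,70,0.5],[350,-184,31,70,0.5],[350,-184,31,70,0.5],[350,-184,31,70,0.5],[350,-184,31,70,0.5],[350,-184,31,70,0.5],[350,-184,31,70,0.5],[350,-184,31,70,0.5]], "force": 30}}

```text
time: 1.08
eef_pos: [0.4859, -0.1996, 0.1997]
tcp_rot: [[0.709, -0.705, 0.0], [-0.705, -0.709, 0.002], [-0.001, -0.002, -1.0]]
ft_force: [0.6, 0.6, -0.1]
finger_gap: 0.502
grasp_force: 0.0
```

```bash
cat >> h.py <<'E'
def delta(p,yaw_of_y=None):
    s=manip.sense();R=np.array(s['tcp_rot']);d=R.T@(np.array(p)-s['eef_pos'])*1000
    a=0
    if yaw_of_y is not None:
        a=np.degrees(np.arctan2(R[1,1],R[0,1]))-yaw_of_y; a=(a+90)%180-90
    return d.round(1),round(a,1)
E
python3 - <<'E'
from h import *
s=snap('wrist','w1.png');print(s['pose'],s['fx']);print(manip.sense()['eef_pos'],proj(s,(.483,-.204,.145)),proj(s,(.577,-.2075,.11)))
E
```

```text
[[-7.05615982e-01  6.69068329e-01  2.33353075e-01  5.45732573e-01]
 [-7.08594417e-01 -6.66164797e-01 -2.32633650e-01 -2.59038369e-01]
 [-1.96203958e-04 -3.29502708e-01  9.44154610e-01  3.42703577e-01]
 [ 0.00000000e+00  0.00000000e+00  0.00000000e+00  1.00000000e+00]] 350.7791678739732
[ 0.48734999 -0.1973079   0.19920447] (np.float64(326.7192363680534), np.float64(216.91304343758063)) (np.float64(226.52578357008753), np.float64(95.9145695374315))
```

View pics/w1.png

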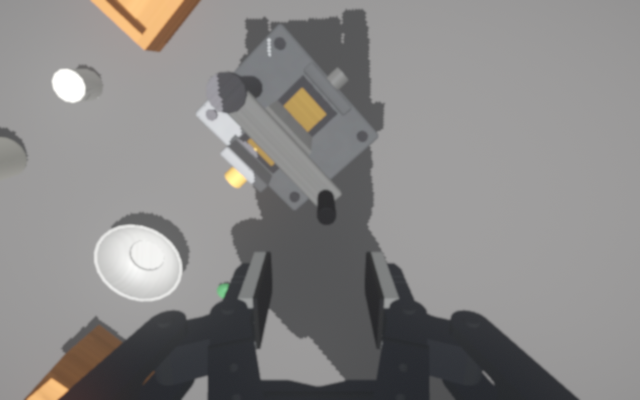

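The wrist view shows the knob top at (326,216), as predicted at (327,217). The jaws straddle its line, and the lever is parallel to the base edge (shut).

Call:
{"method": "carry_out", "body": {"steps": [[0,0,25,0,0.4],[0,0,25,0,0.4],[0,0,25,0,0.4],[0,0,25,0,0.4],[0,0,25,0,0.4]]}}

```text
time: 1.55
eef_pos: [0.4834, -0.2049, 0.1762]
tcp_rot: [[0.71, -0.705, 0.001], [-0.705, -0.71, -0.0], [0.001, -0.001, -1.0]]
ft_force: [-0.2, -0.2, 0.2]
finger_gap: 0.403
grasp_force: 0.0
```

```bash
python3 - <<'E'
from h import *
print(manip.sense()['eef_pos'],delta((.483,-.204,.119),45))
E
```

```text
[ 0.48340344 -0.20489968  0.17623783] (array([-1. , -0.3, 57.2]), np.float64(0.2))
```

Call:
{"method": "carry_out", "body": {"steps": [[-1,0,30,0,0.4],[-1,0,55,0,0.4],[-1,0,55,0,0.4],[-1,0,55,0,0.25],[-1,0,55,0,0.25],[-1,0,55,0,0.25],[-1,0,55,0,0.25]]}}

```text
time: 2.13
eef_pos: [0.4831, -0.2038, 0.1215]
tcp_rot: [[0.71, -0.704, 0.002], [-0.704, -0.71, -0.0], [0.001, -0.001, -1.0]]
ft_force: [0.7, 0.3, -0.2]
finger_gap: 0.247
grasp_force: 0.0
```

Call:
{"method": "carry_out", "body": {"steps": [[-9.2,-11.7,0,0,0.25],[-16.5,-24.6,0,0,0.25],[-21.7,-38.7,0,0,0.25],[-24.6,-53.2,0,0,0.25],[-25.2,-68.2,0,0,0.25],[-23.5,-83,0,0,0.25],[-19.4,-97.3,0,0,0.25],[-13.1,-110.9,0,0,0.25],[-3.8,-124.5,0,0,0.25],[-3.8,-124.5,0,0,0.25]]}}

```text
time: 2.97
eef_pos: [0.5699, -0.1113, 0.1208]
tcp_rot: [[0.712, -0.702, 0.002], [-0.702, -0.712, 0.0], [0.001, -0.001, -1.0]]
ft_force: [-0.1, 0.7, 0.5]
finger_gap: 0.247
grasp_force: 0.0
```

```bash
python3 - <<'E'
from h import *
s=snap('top','t2.png');cv2.imwrite('pics/t2c.png',cv2.resize(s['img'][120:220,340:470,::-1],(780,600),interpolation=cv2.INTER_CUBIC))
print(manip.sense()['eef_pos'],manip.sense()['ft_force'])
E
```

```text
[ 0.56839643 -0.11200631  0.12069829] [-0.59234042 -0.6384549  -0.01896177]
```

View pics/t2c.png

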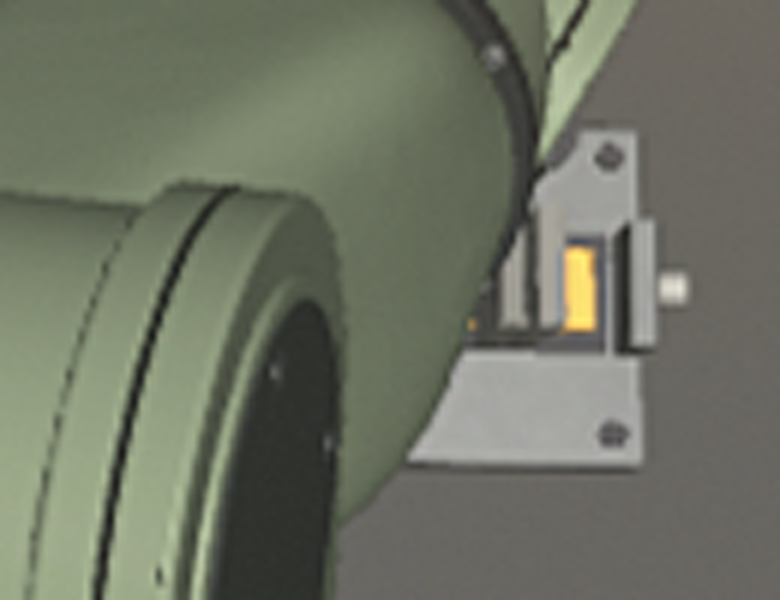

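The lever has left the slot: the two plates show at crop (515–555, 270). I'll finish the swing and lift.

Call:
{"method": "carry_out", "body": {"steps": [[11,-11,0,0,0.25],[11,-11,0,0,0.25],[11,-11,0,0,0.25],[9,-9,0,0,0.3],[9,-9,-20,0,0.4],[9,-9,-100,0,0.4],[9,-9,-100,0,0.4],[9,-9,-100,0,0.4],[9,-9,-100,0,0.4],[9,-9,-100,0,0.4]]}}

```text
time: 3.85
eef_pos: [0.5796, -0.1123, 0.2201]
tcp_rot: [[0.71, -0.704, -0.0], [-0.704, -0.71, 0.001], [-0.001, -0.0, -1.0]]
ft_force: [-0.9, 0.8, 0.3]
finger_gap: 0.397
grasp_force: 0.0
```

```bash
python3 - <<'E'
from h import *
s=snap('wrist','w2.png');print(manip.sense()['eef_pos'])
c=s['img'];print(proj(s,(.577,-.2075,.11)),proj(s,(.58,-.112,.145)),proj(s,(.532,-.2055,.098)))
print(delta((.440,.164,.21),86.8))
E
```

```text
[ 0.57957749 -0.11229596  0.21962738]
(np.float64(417.24653327077976), np.float64(101.48492038452952)) (np.float64(317.34752298249947), np.float64(206.45071859840562)) (np.float64(448.61078821323326), np.float64(145.34210968853984))
(array([-293.6,  -97.9,   10. ]), np.float64(-41.6))
```

View pics/w2.png

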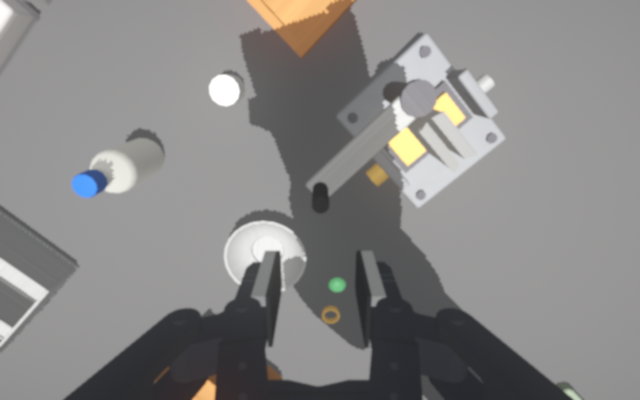

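The wrist view shows the lever well open: cap at (418,98), knob at (320,200), pointing along the fixture's +y. Now to the stand.

Call:
{"method": "carry_out", "body": {"steps": [[-294,-98,10,-41.6,0.5],[-294,-98,10,-41.6,0.5],[-294,-98,10,-41.6,0.5],[-294,-98,10,-41.6,0.5],[-294,-98,10,-41.6,0.5],[-294,-98,10,-41.6,0.5],[-294,-98,10,-41.6,0.5],[-294,-98,10,-41.6,0.5],[-294,-98,10,-41.6,0.5],[-294,-98,10,-41.6,0.5]]}}

```text
time: 4.73
eef_pos: [0.4397, 0.1646, 0.2097]
tcp_rot: [[0.999, -0.053, -0.001], [-0.053, -0.999, -0.001], [-0.001, 0.001, -1.0]]
ft_force: [0.1, -0.6, 0.2]
finger_gap: 0.502
grasp_force: 0.0
```

Call:
{"method": "carry_out", "body": {"steps": [[0,0,0,0,0.5],[0,0,0,0,0.5],[0,0,0,0,0.5]]}}

```text
time: 4.98
eef_pos: [0.4408, 0.1632, 0.2102]
tcp_rot: [[0.998, -0.056, -0.0], [-0.056, -0.998, -0.0], [-0.0, 0.0, -1.0]]
ft_force: [0.0, -0.3, -0.2]
finger_gap: 0.498
grasp_force: 0.0
```

```bash
python3 - <<'E'
from h import *
s=snap('wrist','w3.png');st=manip.sense();print(st['eef_pos'],st['tcp_rot'],delta((.440,.164,.08),86.8))
for p in((.44,.164,.118),(.457,.163,.118),(.423,.165,.118)):print(proj(s,p))
cv2.imwrite('pics/w3c.png',cv2.resize(s['img'][100:300,180:460,::-1],(800,571),interpolation=cv2.INTER_CUBIC))
E
```

```text
[0.44075674 0.1633663  0.21019576] [[ 9.98416052e-01 -5.62614822e-02 -1.82860007e-04]
 [-5.62615141e-02 -9.98416051e-01 -1.74443943e-04]
 [-1.72755891e-04  1.84455613e-04 -9.99999968e-01]] (array([ -0.8,  -0.6, 130.2]), np.float64(-0.0))
(np.float64(317.5474784680708), np.float64(199.18044212873423))
(np.float64(317.5850468469319), np.float64(176.2264527319554))
(np.float64(317.511558055175), np.float64(221.12753704560276))
```

View pics/w3c.png

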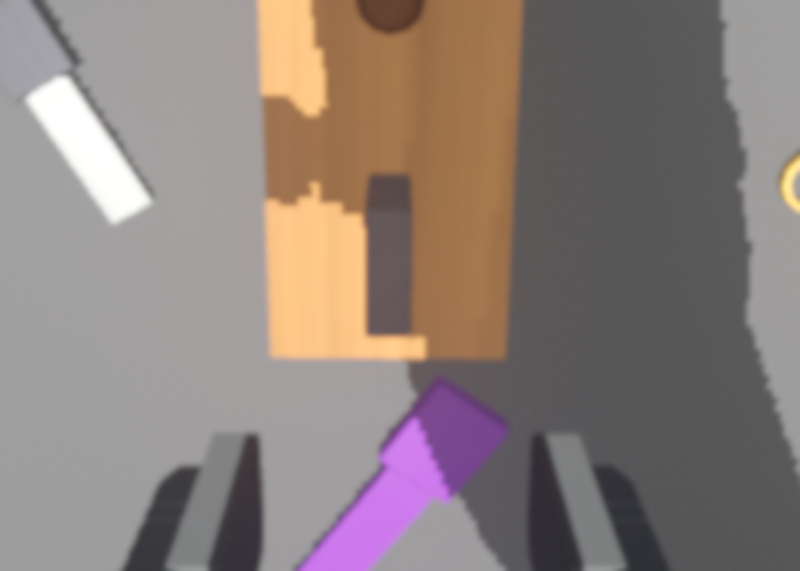

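The close view confirms the tab at crop (389,272), about 1 mm left and 2 mm up of the prediction. I'll correct for that and descend.

Call:
{"method": "carry_out", "body": {"steps": [[1.5,-1.5,40,0,0.5],[1.5,-1.5,75,0,0.5],[1.5,-1.5,100,0,0.5],[1.5,-1.5,115,0,0.5],[1.5,-1.5,125,0,0.5],[1.5,-1.5,125,0,0.5],[1.5,-1.5,125,0,0.5],[1.5,-1.5,125,0,0.5]]}}

```text
time: 5.7
eef_pos: [0.4424, 0.1655, 0.086]
tcp_rot: [[0.998, -0.055, 0.001], [-0.055, -0.998, 0.0], [0.001, -0.0, -1.0]]
ft_force: [0.2, 0.5, 0.3]
finger_gap: 0.497
grasp_force: 0.0
```

Call:
{"method": "carry_out", "body": {"steps": [[0,0,0,0,0],[0,0,0,0,0],[0,0,0,0,0],[0,0,0,0,0],[0,0,0,0,0],[0,0,0,0,0],[0,0,0,0,0],[0,0,0,0,0],[0,0,0,0,0],[0,0,0,0,0]], "force": 60}}

```text
time: 6.53
eef_pos: [0.4423, 0.1658, 0.0859]
tcp_rot: [[0.998, -0.055, 0.001], [-0.055, -0.998, 0.001], [0.001, -0.001, -1.0]]
ft_force: [-0.0, 0.3, 9.2]
finger_gap: 0.131
grasp_force: 58.4
```

Call:
{"method": "carry_out", "body": {"steps": [[0,0,-10,0,0],[0,0,-35,0,0],[0,0,-65,0,0],[0,0,-100,0,0],[0,0,-135,0,0],[0,0,-155,0,0],[0,0,-155,0,0],[0,0,-155,0,0],[0,0,-155,0,0]]}}

```text
time: 7.28
eef_pos: [0.4417, 0.1656, 0.2397]
tcp_rot: [[0.999, -0.055, -0.001], [-0.055, -0.999, -0.0], [-0.001, 0.0, -1.0]]
ft_force: [-0.4, -0.2, -1.5]
finger_gap: 0.129
grasp_force: 58.9
```

```bash
python3 - <<'E'
from h import *
st=manip.sense();print(st['eef_pos'],st['ft_force'],st['grasp_force'],delta((.532,-.205,.24),87.5))
s=snap('scene','s4.png');t=snap('top')
p=proj(s,st['eef_pos']);print(p)
x,y=int(p[0]),int(p[1]);a=s['img'][max(0,y-60):y+90,x-100:x+100,::-1]
cv2.imwrite('pics/s4c.png',cv2.resize(a,(600,450),interpolation=cv2.INTER_CUBIC))
E
```

```text
[0.44169708 0.16559243 0.23965713] [-0.36323821 -0.21835528 -1.50478426] 58.85624170303345 (array([110.4, 365.1,  -0.4]), np.float64(-0.6))
(np.float64(351.367817327525), np.float64(111.24149530299938))
```

View pics/s4c.png

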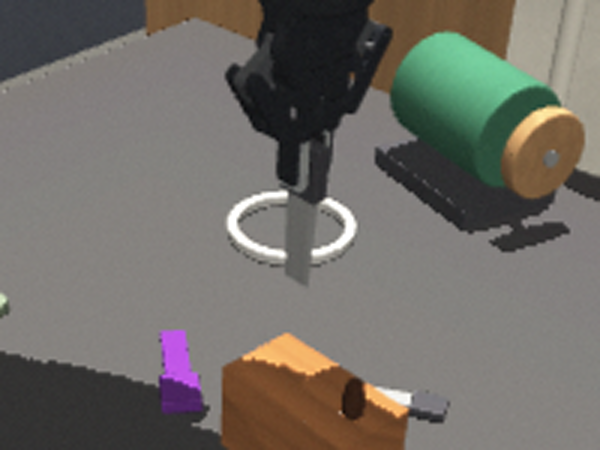

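The gauge is gripped and upright, with its tip at crop (298,283). Moving to above the slot.

Call:
{"method": "carry_out", "body": {"steps": [[110,365,0,-0.6,0],[110,365,0,-0.6,0],[110,365,0,-0.6,0],[110,365,0,-0.6,0],[110,365,0,-0.6,0],[110,365,0,-0.6,0],[110,365,0,-0.6,0],[110,365,0,-0.6,0],[110,365,0,-0.6,0],[110,365,0,-0.6,0]]}}

```text
time: 8.22
eef_pos: [0.5311, -0.2122, 0.239]
tcp_rot: [[0.999, -0.051, -0.002], [-0.051, -0.999, -0.003], [-0.002, 0.003, -1.0]]
ft_force: [-1.0, -1.4, -2.4]
finger_gap: 0.133
grasp_force: 59.1
```

Call:
{"method": "carry_out", "body": {"steps": [[0,0,0,0,0],[0,0,0,0,0],[0,0,0,0,0],[0,0,0,0,0]]}}

```text
time: 8.55
eef_pos: [0.532, -0.2038, 0.2401]
tcp_rot: [[0.999, -0.043, -0.0], [-0.043, -0.999, 0.001], [-0.0, -0.001, -1.0]]
ft_force: [-0.2, -0.5, -1.7]
finger_gap: 0.132
grasp_force: 59.1
```

```bash
python3 - <<'E'
from h import *
st=manip.sense();print(st['eef_pos'],st['ft_force'],st['grasp_force'])
s=snap('wrist','w5.png');
for p in((.532,-.205,.098),(.554,-.206,.098),(.510,-.204,.098),(.532,-.205,.16)):print(proj(s,p))
print(s['pose'][:3,3],s['pose'][:3,:3],s['fx'],s['cx'],s['cy'])
import pickle;pickle.dump(s,open('w5.pkl','wb'))
S=cv2.imread('pics/s4.png');Sc=snap('scene','s5.png')
for z in(.15,.155,.16,.165,.17):print(z,proj(Sc,(.4418,.1653,z)))
q=proj(Sc,(.532,-.205,.15));x,y=int(q[0]),int(q[1])
a=cv2.resize(s['img'][60:260,220:420,::-1],(400,400),interpolation=cv2.INTER_CUBIC);b=cv2.resize(Sc['img'][y-60:y+60,x-60:x+60,::-1],(400,400),interpolation=cv2.INTER_CUBIC)
cv2.imwrite('pics/c5.png',np.hstack([a,b]));print(x,y)
E
```

```text
[ 0.53195518 -0.20376239  0.24010848] [-0.23365002 -0.46604524 -1.71461347] 59.121267199516296
(np.float64(320.03929039935497), np.float64(177.98988455138127))
(np.float64(320.1469474030667), np.float64(152.40300926044418))
(np.float64(319.93677156231996), np.float64(202.35557008736498))
(np.float64(320.55687829733074), np.float64(203.9299857548493))
[ 0.61651417 -0.2068795   0.38314232] [[-4.32605781e-02  9.43175243e-01  3.29467728e-01]
 [-9.99063787e-01 -4.09288555e-02 -1.40134931e-02]
 [ 2.67557332e-04 -3.29765508e-01  9.44062836e-01]] 350.7791678739732 318.0294110535263 194.8065826147082
0.15 (np.float64(348.84403376925286), np.float64(148.12112671801032))
0.155 (np.float64(348.97296958587054), np.float64(146.19700382144788))
0.16 (np.float64(349.1028649357778), np.float64(144.25856170761074))
0.165 (np.float64(349.233730570171), np.float64(142.30563993525462))
0.17 (np.float64(349.3655774014657), np.float64(140.33807565724092))
236 261
```

View pics/c5.png

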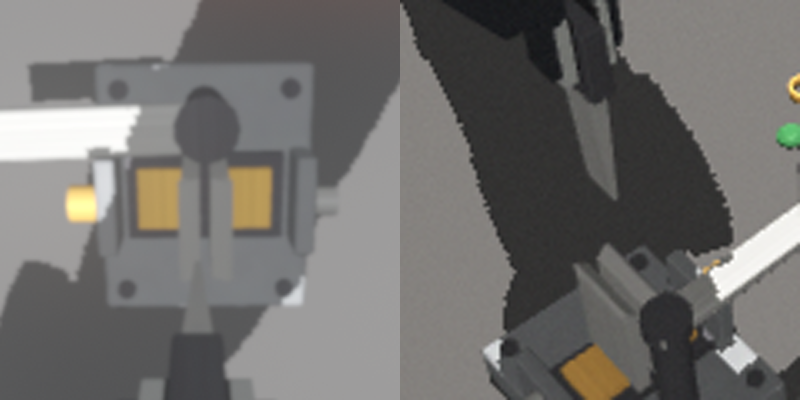

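The wrist crop shows the slot between the plates at crop x≈206 (pixel 323) and the blade tip at about pixel 319, so the blade needs roughly 3 mm toward -y. I'll measure this numerically.

```bash
python3 - <<'E'
from h import *
import pickle
s=pickle.load(open('w5.pkl','rb'));g=cv2.cvtColor(s['img'],cv2.COLOR_RGB2GRAY)
for v in range(140,204,5):print(v,g[v,304:342].tolist())
for p in((323,150),(323,165),(323,180)):print(onz(s,*p,.09).round(4),onz(s,*p,.098).round(4))
for p in((319,190),):print('tip',onz(s,*p,.157).round(4))
for p in((268.5,92),(376,92),(274,211),(372,211)):print(onz(s,*p,.022).round(4))
E
```

```text
140 [91, 91, 91, 89, 90, 91, 97, 108, 117, 119, 117, 113, 108, 101, 96, 92, 89, 87, 86, 88, 89, 91, 93, 96, 99, 102, 107, 110, 108, 99, 89, 85, 85, 86, 84, 85, 84, 85]
145 [147, 147, 147, 146, 145, 143, 136, 127, 122, 121, 122, 121, 121, 120, 118, 109, 98, 91, 88, 92, 101, 112, 119, 120, 120, 119, 120, 120, 120, 125, 133, 140, 142, 144, 144, 145, 145, 146]
150 [159, 159, 159, 158, 154, 148, 140, 135, 133, 132, 131, 131, 132, 132, 129, 118, 102, 91, 89, 92, 102, 119, 129, 132, 131, 131, 130, 130, 130, 131, 135, 140, 146, 151, 154, 153, 153, 154]
155 [159, 159, 158, 156, 152, 145, 138, 137, 137, 137, 136, 136, 135, 135, 131, 119, 102, 91, 89, 92, 102, 120, 131, 135, 135, 135, 136, 135, 135, 135, 135, 138, 145, 150, 153, 153, 153, 155]
160 [159, 159, 158, 156, 152, 144, 139, 137, 136, 137, 136, 136, 135, 134, 130, 118, 102, 91, 88, 91, 102, 120, 131, 135, 135, 135, 134, 135, 135, 134, 134, 138, 145, 151, 153, 153, 154, 155]
165 [158, 159, 158, 156, 152, 144, 138, 136, 137, 136, 136, 135, 135, 134, 131, 118, 102, 90, 88, 91, 101, 119, 131, 134, 135, 135, 134, 134, 134, 134, 134, 137, 145
[... 971 characters left out ...]
 124, 124, 124, 124]
195 [126, 126, 127, 126, 126, 128, 131, 132, 133, 133, 134, 132, 126, 122, 119, 119, 120, 123, 125, 125, 126, 127, 130, 132, 134, 133, 133, 133, 133, 132, 131, 130, 128, 125, 124, 125, 124, 125]
200 [126, 126, 126, 126, 126, 127, 128, 130, 131, 130, 128, 125, 121, 119, 118, 118, 119, 120, 122, 124, 125, 125, 126, 127, 127, 127, 127, 129, 129, 129, 128, 128, 126, 127, 126, 126, 126, 126]
[ 0.5542 -0.2085  0.09  ] [ 0.5559 -0.2084  0.098 ]
[ 0.5411 -0.208   0.09  ] [ 0.5432 -0.2079  0.098 ]
[ 0.5277 -0.2075  0.09  ] [ 0.5301 -0.2074  0.098 ]
tip [ 0.541  -0.2043  0.157 ]
[ 0.6002 -0.1572  0.022 ]
[ 0.5956 -0.2635  0.022 ]
[ 0.4736 -0.1519  0.022 ]
[ 0.4689 -0.2605  0.022 ]
```

Call:
{"method": "carry_out", "body": {"steps": [[2,2.5,15,0,0],[2,2.5,30,0,0],[2,2.5,45,0,0],[2,2.5,55,0,0],[2,2.5,60,0,0],[2,2.5,64,0,0],[2,2.5,68,0,0],[2,2.5,72,0,0],[2,2.5,72,0,0],[2,2.5,72,0,0]]}}

```text
time: 9.48
eef_pos: [0.5338, -0.2075, 0.1685]
tcp_rot: [[0.999, -0.044, 0.0], [-0.044, -0.999, 0.0], [0.0, -0.0, -1.0]]
ft_force: [0.3, -0.1, -1.2]
finger_gap: 0.131
grasp_force: 59.1
```

```bash
python3 - <<'E'
from h import *
st=manip.sense();print(st['eef_pos'],st['ft_force'],st['ft_torque'],st['grasp_force'])
s=snap('wrist');Sc=snap('scene')
q=proj(Sc,(.534,-.207,.10));x,y=int(q[0]),int(q[1])
a=cv2.resize(s['img'][60:260,220:420,::-1],(400,400),interpolation=cv2.INTER_CUBIC);b=cv2.resize(Sc['img'][y-50:y+50,x-50:x+50,::-1],(400,400),interpolation=cv2.INTER_CUBIC)
cv2.imwrite('pics/c6.png',np.hstack([a,b]))
E
```

```text
[ 0.53382547 -0.20752555  0.16845523] [ 0.34261941 -0.11478852 -1.18362813] [ 0.05144901 -0.02269786 -0.0159561 ] 59.13919150829315
```

View pics/c6.png

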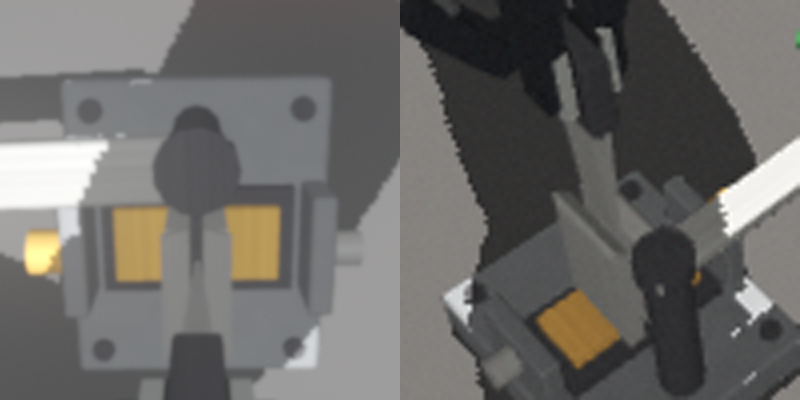

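The blade tip is centred in the mouth (crop x≈197). Now going down slowly and watching the force.

Call:
{"method": "carry_out", "body": {"steps": [[0,0,2,0,0],[0,0,4,0,0],[0,0,6,0,0],[0,0,8,0,0],[0,0,10,0,0],[0,0,12,0,0],[0,0,14,0,0],[0,0,14,0,0],[0,0,14,0,0]]}}

```text
time: 10.33
eef_pos: [0.5338, -0.2075, 0.1542]
tcp_rot: [[0.999, -0.044, -0.0], [-0.044, -0.999, 0.0], [-0.0, -0.0, -1.0]]
ft_force: [-0.5, 0.5, -1.8]
finger_gap: 0.128
grasp_force: 59.1
```

Call:
{"method": "carry_out", "body": {"steps": [[0,0,1,0,0],[0,0,2,0,0],[0,0,3,0,0],[0,0,4,0,0],[0,0,4,0,0],[0,0,4,0,0],[0,0,4,0,0]]}}

```text
time: 10.92
eef_pos: [0.5338, -0.2075, 0.1503]
tcp_rot: [[0.999, -0.044, 0.0], [-0.044, -0.999, 0.0], [0.0, -0.0, -1.0]]
ft_force: [0.1, 0.1, -1.0]
finger_gap: 0.128
grasp_force: 59.1
```

Call:
{"method": "carry_out", "body": {"steps": [[0,0,1,0,0],[0,0,2,0,0],[0,0,3,0,0],[0,0,4,0,0],[0,0,4,0,0],[0,0,4,0,0],[0,0,4,0,0]]}}

```text
time: 11.5
eef_pos: [0.5338, -0.2075, 0.1463]
tcp_rot: [[0.999, -0.044, -0.0], [-0.044, -0.999, 0.0], [-0.0, -0.0, -1.0]]
ft_force: [0.7, 0.1, -0.4]
finger_gap: 0.131
grasp_force: 59.1
```

Call:
{"method": "carry_out", "body": {"steps": [[0,0,1,0,0],[0,0,2,0,0],[0,0,3,0,0],[0,0,3,0,0],[0,0,3,0,0],[0,0,3,0,0]]}}

```text
time: 12.0
eef_pos: [0.5338, -0.2075, 0.1433]
tcp_rot: [[0.999, -0.044, -0.0], [-0.044, -0.999, 0.0], [-0.0, -0.0, -1.0]]
ft_force: [-1.0, 0.5, -1.7]
finger_gap: 0.131
grasp_force: 59.1
```

Call:
{"method": "carry_out", "body": {"steps": [[0,0,1,0,0],[0,0,2,0,0],[0,0,3,0,0],[0,0,3,0,0],[0,0,3,0,0],[0,0,3,0,0]]}}

```text
time: 12.5
eef_pos: [0.5338, -0.2075, 0.1403]
tcp_rot: [[0.999, -0.044, -0.0], [-0.044, -0.999, 0.0], [-0.0, -0.0, -1.0]]
ft_force: [0.5, -0.6, -1.4]
finger_gap: 0.132
grasp_force: 59.1
```

Call:
{"method": "carry_out", "body": {"steps": [[0,0,1,0,0],[0,0,2,0,0],[0,0,3,0,0],[0,0,3,0,0],[0,0,3,0,0],[0,0,3,0,0]]}}

```text
time: 13.0
eef_pos: [0.5337, -0.2075, 0.1372]
tcp_rot: [[0.999, -0.044, -0.0], [-0.044, -0.999, 0.0], [-0.0, -0.0, -1.0]]
ft_force: [1.5, -0.1, -3.2]
finger_gap: 0.132
grasp_force: 59.0
```

Call:
{"method": "carry_out", "body": {"steps": [[0,0,1,0,0],[0,0,2,0,0],[0,0,3,0,0],[0,0,3,0,0],[0,0,3,0,0],[0,0,3,0,0]]}}

```text
time: 13.5
eef_pos: [0.5338, -0.2075, 0.1342]
tcp_rot: [[0.999, -0.044, -0.0], [-0.044, -0.999, 0.0], [-0.0, -0.0, -1.0]]
ft_force: [0.4, 0.6, -1.1]
finger_gap: 0.13
grasp_force: 59.3
```

Call:
{"method": "carry_out", "body": {"steps": [[0,0,1,0,0],[0,0,2,0,0],[0,0,3,0,0],[0,0,3,0,0],[0,0,3,0,0],[0,0,3,0,0]]}}

```text
time: 14.0
eef_pos: [0.5338, -0.2075, 0.1312]
tcp_rot: [[0.999, -0.044, -0.0], [-0.044, -0.999, 0.0], [-0.0, -0.0, -1.0]]
ft_force: [0.6, 0.1, -0.6]
finger_gap: 0.134
grasp_force: 59.4
```

```bash
cat > avg.py <<'E'
from h import *
f=[]
for i in range(16):
    manip.snapshot('wrist');s=manip.sense();f.append(np.r_[s['ft_force'],s['ft_torque'],s['grasp_force'],s['eef_pos'][2]])
f=np.array(f);print(s['time'],f.mean(0).round(3),(f.std(0)/4).round(3))
E
python3 avg.py; python3 - <<'E'
from h import *
Sc=snap('scene','s7.png');s=snap('wrist')
q=proj(Sc,(.534,-.207,.10));x,y=int(q[0]),int(q[1])
a=cv2.resize(s['img'][100:250,245:395,::-1],(400,400),interpolation=cv2.INTER_CUBIC);b=cv2.resize(Sc['img'][y-40:y+40,x-40:x+40,::-1],(400,400),interpolation=cv2.INTER_CUBIC)
cv2.imwrite('pics/c7.png',np.hstack([a,b]))
import pickle
w=pickle.load(open('w5.pkl','rb'));g=cv2.cvtColor(w['img'],cv2.COLOR_RGB2GRAY).astype(float)
r=g[150:170].mean(0)
d=135-r[316:330];print((d.clip(0)).sum()/46)
print([np.round(onz(w,u,160,.09)[1],4) for u in(319.5,320,324,324.5)])
E
```

```text
14.8 [ 9.4600e-01 -2.3500e-01 -2.1780e+00 -4.2000e-02 -2.4900e-01  5.5000e-02
  5.9216e+01  1.3100e-01] [0.111 0.058 0.228 0.006 0.007 0.006 0.025 0.   ]
5.2228260869565215
[np.float64(-0.2051), np.float64(-0.2056), np.float64(-0.209), np.float64(-0.2094)]
```

View pics/c7.png

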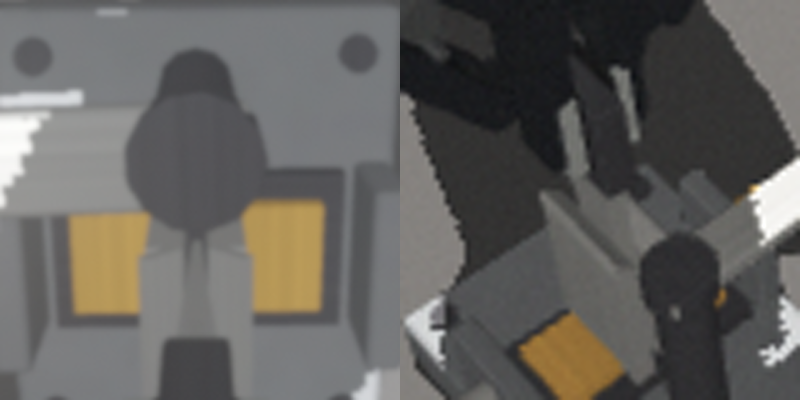

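The gauge is deep between the plates, and static friction hides the vertical force. I'll test the drag with a small sideways slip along the slot.

Call:
{"method": "carry_out", "body": {"steps": [[1,0,0,0,0],[2,0,0,0,0],[2,0,0,0,0],[2,0,0,0,0]]}}

```text
time: 15.23
eef_pos: [0.5353, -0.2076, 0.1312]
tcp_rot: [[0.999, -0.045, -0.001], [-0.045, -0.999, 0.0], [-0.001, -0.0, -1.0]]
ft_force: [-4.9, 0.5, -1.1]
finger_gap: 0.134
grasp_force: 59.1
```

```bash
python3 avg.py
```

```text
16.0333 [-4.5570e+00  3.1200e-01 -2.7790e+00  7.2000e-02  1.1910e+00  4.0000e-02
  5.9063e+01  1.3100e-01] [0.097 0.152 0.149 0.007 0.008 0.007 0.005 0.   ]
```

Call:
{"method": "carry_out", "body": {"steps": [[-1,0,0,0,0],[-2,0,0,0,0],[-2,0,0,0,0],[-2,0,0,0,0]]}}

```text
time: 16.37
eef_pos: [0.5345, -0.2075, 0.1315]
tcp_rot: [[0.999, -0.044, 0.002], [-0.044, -0.999, -0.0], [0.002, 0.0, -1.0]]
ft_force: [3.4, 0.3, -3.7]
finger_gap: 0.13
grasp_force: 58.8
```

```bash
python3 avg.py
```

```text
17.1667 [ 4.1110e+00  1.1700e-01 -2.5100e-01  2.0000e-03 -1.1220e+00  5.1000e-02
  5.9151e+01  1.3100e-01] [0.155 0.113 0.37  0.007 0.018 0.006 0.046 0.   ]
```

Drag along the slot is about ±4.4 N, so both plates are pressed. From the measured gap (about 4.4 mm) and the depth, the sprung plate is back by roughly 1.3 mm, and at most 2.2 mm. I'll relax the side load, hold and hand in.

Call:
{"method": "carry_out", "body": {"steps": [[0.5,0,0,0,0],[0.5,0,0,0,0],[0.5,0,0,0,0],[0.5,0,0,0,0],[0.5,0,0,0,0],[0.5,0,0,0,0]]}}

```text
time: 17.67
eef_pos: [0.5341, -0.2075, 0.1313]
tcp_rot: [[0.999, -0.044, -0.0], [-0.044, -0.999, 0.0], [-0.0, -0.0, -1.0]]
ft_force: [1.1, -0.6, 4.1]
finger_gap: 0.128
grasp_force: 59.7
```

```bash
python3 - <<'E'
from h import *
s=manip.sense();print(s['eef_pos'],s['ft_force'],s['grasp_force'],abs(np.array(s['qvel'])).max())
print(manip.hand_in())
E
```

```text
[ 0.53412725 -0.20752604  0.13127323] [ 1.12697544 -0.55157872  4.06603552] 59.67689752578735 0.09201526781418833
the job is handed in; nothing more can be done
None
```

I handed the job in at 17.7 s with no verdict returned: the lever is open and the gauge is gripped upright in the slot, dragging on both plates, with the sprung plate back an estimated 1.3 mm (not measured directly); I viewed 11 pictures, one over the limit of 10.

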